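Change the load of a dental polishing tub

ROBOT

A 7-joint arm with a two-finger parallel gripper is mounted at the origin on the work surface. World frame = base frame: x ahead of the robot, y to its left, z up, the work surface at z = 0. Lengths are in mm, angles in rad, forces in N, time in s.
With the tool pointing down it reaches from about 400 to 875 mm from the base axis. Payload 19.3 kg.
Tool frame: the origin (TCP) lies at the very end of the fingers, on their centre line; the grasp point (between the pads) lies 19 mm behind it (grip_point_offset is the z of the grasp point in the tool frame, in mm); z points along the fingers, x is the direction in which the jaws open and shut, and the axes are right-handed (so a half turn about z gives the same grasp; the last joint's range is limited). The gripper opens to 85 mm and grips with 20 to 120 N. Pads are 22 mm wide; open, the fingers measure 114 mm over their backs; the gripper's body (76 mm by 85 mm) begins 54 mm behind the grasp point. The pads swing forward as they close: fully open they stand 13 mm farther back than shut.
Start: joints at [-1.223, 0.521, -0.036, 1.599, 0.021, 1.021, -0.113], TCP at [253.611, 571.223, 231.291] pointing down, gripper open.
Joint ranges: [-2.91, 2.91], [-0.3, 2.13], [-1.5, 1.42], [0.17, 2.43], [-1.26, 4.41], [0.16, 1.93], [-2.52, 2.52]. Speed limits (rad/s): [1.89, 1.89, 2.39, 2.39, 3.01, 3.01, 3.01].

INTERFACE

Orientations are given as a 3x3 rotation matrix whose columns are the frame's x, y, z axes.
In Python, from workcell import movep, movel, goto_joints, open_gripper, clamp, wait, inverse_kinematics, read_state, camera, PlanningError, finish_job, grip_point_offset gives the robot as it stands. Calls block until the motion is done:
- movep(position, orientation): joint-space move of the TCP to a pose.
- movel(position, frame=None, max_speed=150, guard=None): straight line of the TCP; frame=None keeps the orientation; max_speed is the mean speed in mm/s. With guard (N) it stops when the force on the tool has changed by that much, and returns True; else False.
- goto_joints(angles): joint-space move.
- open_gripper() and clamp(): open the fingers fully, or close them until they stop; the grip force is fixed at half the most.
- wait(seconds).
- inverse_kinematics(position, orientation): joint angles nearest the present ones, or None.
- read_state(): the state.
- camera(name): name is "scene" or "top" or "wrist"; returns a dict with "image" (384x512x3 uint8, blue, green, red), "range_z" (384x512 float32, mm along the optical axis (not along the pixel's ray), 0 where there is no reading), "fx", "fy", "cx", "cy" (pixels), "cam_to_world" (4x4, takes a point from camera to world coordinates). Camera axes: x right, y up, looking along -z (the intrinsics and any distortion apply to the point x, -y, -z); pixel columns grow to the right and rows downward; lengths in mm; the calibration is good to about 2 mm. A picture is of the moment at which its call begins.
A pose or a line that the arm cannot do raises PlanningError and nothing moves.
- finish_job(): hands the job in, once; it reports no verdict.
The state is a dict: "time": time; "qpos": joint angles; "qvel": joint speeds; "joint_efforts": joint torques, N m; "eef_pos": TCP position; "tool_rot": TCP orientation; "ft_force": force on the tool from outside, world axes, zero at the start; "torque": the same for the moment, N m; "finger_gap": finger opening in mm.
Only numpy, scipy, OpenCV 4.12 (cv2) and the standard library are available. Lean on these libraries where they do the work, as an engineer would, in place of code of your own. Each camera call takes 0.05 s, during which the arm holds its last target.

TASK

Loosen the three wing thumbscrews of the polishing tub fully, then lift its cover plate off and lay it flat in the middle of the rubber mat. Next take every finished casting out of the tub and put it in the steel tray; only then pour all the polishing stones from the cup into the tub, and stand the empty cup upright on the table again. Leave the yellow jaw model where it is.

Things in the scene. Friction and masses are not known exactly. Their poses are not given: they have to be found in the camera images.
- polisher: Bench polishing tub for dental castings, fixed to the table: grey box 150 (x) x 210 (y) x 85 mm high. Origin: centre of its underside, z up. Its open chamber is 120 x 120 mm, centred, floor at z = 40 mm, rim at z = 85 mm. Closed at the start by the cover plate. Three wing thumbscrews stand on its rim at (x, y) = (45, 83), (-45, 83), (0, -83) mm
- cover_grip (a point): Aluminium cover plate, 150 x 210 x 6 mm, about 0.3 kg, lying on the tub's rim; this point is the centre of its upright black grip fin (50 mm along the plate's x, 12 mm thick in y, 30 mm high, standing in the middle of the plate), 21 mm above the plate's underside; the plate's axes are those of the tub at the start. The screws stand in three slots through the plate, each 33 mm along x and 16 mm across: a screw's wing passes through its slot only when turned along the slot
- mat: Black rubber mat fixed on the table, 220 (x) x 280 (y) x 4 mm, where the cover is laid; origin: centre of its underside
- tray: Steel tray fixed on the table for the finished castings: 110 (x) x 140 (y) x 22 mm high, walls and floor 4 mm; origin: centre of its underside
- cup_mid (a point): White plastic cup, round, 75 mm high, outside diameter 54 mm at the foot to 68 mm at the rim, wall 3 mm, 80 g, standing upright with the polishing stones in it (inner floor 4 mm above its foot); this point: on its axis, half-way up (37.5 mm), z towards the mouth
- screw0 (a joint): Captive wing thumbscrew at the far left corner (+x, +y) of the polishing tub: angle in rad, starts between 0 and 0.6 (tight), grows as the screw is turned anticlockwise seen from above, up to its stop at 2.4 (fully loosened: wing along the plate's slot, which runs along the tub's x). It rises 1.25 mm per rad, has friction of about 0.04 N m, stays where it is left, and never leaves the tub
- screw0_wing (a point): Centre of the flat wing of screw0: steel, 26 mm long (this frame's x), 9 mm thick (y), 18 mm high, upright; its underside is 1.5 mm above the cover when tight; the wing's yaw in the tub's frame is the joint's value minus 2.4 rad
- screw1 (a joint): Captive wing thumbscrew at the near left corner (-x, +y) of the tub: angle in rad, starts between 0 and 0.6 (tight), grows as the screw is turned anticlockwise seen from above, up to its stop at 2.4 (fully loosened: wing along the plate's slot, which runs along the tub's x). It rises 1.25 mm per rad, has friction of about 0.04 N m, stays where it is left, and never leaves the tub
- screw1_wing (a point): Centre of the flat wing of screw1: steel, 26 mm long (this frame's x), 9 mm thick (y), 18 mm high, upright; its underside is 1.5 mm above the cover when tight; the wing's yaw in the tub's frame is the joint's value minus 2.4 rad
- screw2 (a joint): Captive wing thumbscrew at the middle of the right (-y) side of the tub: angle in rad, starts between 0 and 0.6 (tight), grows as the screw is turned anticlockwise seen from above, up to its stop at 2.4 (fully loosened: wing along the plate's slot, which runs along the tub's x). It rises 1.25 mm per rad, has friction of about 0.04 N m, stays where it is left, and never leaves the tub
- screw2_wing (a point): Centre of the flat wing of screw2: steel, 26 mm long (this frame's x), 9 mm thick (y), 18 mm high, upright; its underside is 1.5 mm above the cover when tight; the wing's yaw in the tub's frame is the joint's value minus 2.4 rad
- jaw_model: Bystander: yellow jaw model with white teeth, 60 x 66 x 30 mm; origin under its centre
- casting0_mid (a point): Finished casting in the tub under the cover (1 to 3 are present): square plaster foot 18 x 18 x 16 mm with a round steel crown of 17 mm diameter on it, 31 mm high in all, 30 g, standing upright on the tub's floor; this point: on its axis, half-way up (15.5 mm), axes along the sides of the foot
- casting1_mid (a point): Finished casting in the tub under the cover (1 to 3 are present): square plaster foot 18 x 18 x 16 mm with a round steel crown of 17 mm diameter on it, 31 mm high in all, 30 g, standing upright on the tub's floor; this point: on its axis, half-way up (15.5 mm), axes along the sides of the foot
- casting2_mid (a point): Finished casting in the tub under the cover (1 to 3 are present): square plaster foot 18 x 18 x 16 mm with a round steel crown of 17 mm diameter on it, 31 mm high in all, 30 g, standing upright on the tub's floor; this point: on its axis, half-way up (15.5 mm), axes along the sides of the foot
- stone0_center (a point): Polishing stone in the cup (4 to 7 are present): white ceramic cylinder, 13 mm in diameter and 13 mm long, 10 g; this point: its centre
- stone1_center (a point): Polishing stone in the cup (4 to 7 are present): white ceramic cylinder, 13 mm in diameter and 13 mm long, 10 g; this point: its centre
- stone2_center (a point): Polishing stone in the cup (4 to 7 are present): white ceramic cylinder, 13 mm in diameter and 13 mm long, 10 g; this point: its centre
- stone3_center (a point): Polishing stone in the cup (4 to 7 are present): white ceramic cylinder, 13 mm in diameter and 13 mm long, 10 g; this point: its centre
- stone4_center (a point): Polishing stone in the cup (4 to 7 are present): white ceramic cylinder, 13 mm in diameter and 13 mm long, 10 g; this point: its centre
- stone5_center (a point): Polishing stone in the cup (4 to 7 are present): white ceramic cylinder, 13 mm in diameter and 13 mm long, 10 g; this point: its centre
- stone6_center (a point): Polishing stone in the cup (4 to 7 are present): white ceramic cylinder, 13 mm in diameter and 13 mm long, 10 g; this point: its centre
Mind the look-alikes: they are no part of the job. What is shaped like the part that bears cup_mid but turquoise is not meant.

How it is judged (in metres and radians):
On the way, in this order (a step that is already met when the one before it is completed fails the run):
1. all three thumbscrews are fully loosened (value of joint each of screw0, screw1, screw2 above 2.15 rad), for 0.2 s.
2. the cover plate lies flat in the middle of the mat (horizontal distance between cover_grip and mat below 0.05 m and angle between cover_grip's own z axis and vertical below 0.08 rad and z of cover_grip in the frame of mat below 0.033 m), for 0.2 s.
3. every casting is in the tray (x of casting0_mid in the frame of tray between -0.053 and 0.053 m and y of casting0_mid in the frame of tray between -0.068 and 0.068 m and z of casting0_mid in the frame of tray between 0.004 and 0.036 m and x of casting1_mid in the frame of tray between -0.053 and 0.053 m and y of casting1_mid in the frame of tray between -0.068 and 0.068 m and z of casting1_mid in the frame of tray between 0.004 and 0.036 m and x of casting2_mid in the frame of tray between -0.053 and 0.053 m and y of casting2_mid in the frame of tray between -0.068 and 0.068 m and z of casting2_mid in the frame of tray between 0.004 and 0.036 m), for 0.2 s.
4. the cup is tipped above the tub (angle between cup_mid's own z axis and vertical above 0.7 rad and horizontal distance between cup_mid and polisher below 0.18 m and height (world z) of cup_mid above 0.09 m).
5. every stone is in the tub (x of stone0_center in the frame of polisher between -0.062 and 0.062 m and y of stone0_center in the frame of polisher between -0.062 and 0.062 m and z of stone0_center in the frame of polisher between 0.035 and 0.088 m and x of stone1_center in the frame of polisher between -0.062 and 0.062 m and y of stone1_center in the frame of polisher between -0.062 and 0.062 m and z of stone1_center in the frame of polisher between 0.035 and 0.088 m and x of stone2_center in the frame of polisher between -0.062 and 0.062 m and y of stone2_center in the frame of polisher between -0.062 and 0.062 m and z of stone2_center in the frame of polisher between 0.035 and 0.088 m and x of stone3_center in the frame of polisher between -0.062 and 0.062 m and y of stone3_center in the frame of polisher between -0.062 and 0.062 m and z of stone3_center in the frame of polisher between 0.035 and 0.088 m and x of stone4_center in the frame of polisher between -0.062 and 0.062 m and y of stone4_center in the frame of polisher between -0.062 and 0.062 m and z of stone4_center in the frame of polisher between 0.035 and 0.088 m and x of stone5_center in the frame of polisher between -0.062 and 0.062 m and y of stone5_center in the frame of polisher between -0.062 and 0.062 m and z of stone5_center in the frame of polisher between 0.035 and 0.088 m and x of stone6_center in the frame of polisher between -0.062 and 0.062 m and y of stone6_center in the frame of polisher between -0.062 and 0.062 m and z of stone6_center in the frame of polisher between 0.035 and 0.088 m), for 0.2 s.
At the end, for the whole second after the job is handed in: The cover lies flat (within 0.08 rad) on the mat, its centre within 50 mm of the mat's centre; every casting present is in the tray; every stone present is in the tub's chamber below the rim; the cup stands upright (within 0.1 rad) on the table; all at rest (all of step 2 and all of step 3 and all of step 5 and linear speed of each of casting0, casting1, casting2, cover, cup below 0.03 m/s and angle between cup_mid's own z axis and vertical below 0.1 rad and height (world z) of cup_mid between 0.03 and 0.047 m); the robot touches nothing.
It fails at once if the cover is lifted while a screw is still tight (z of cover_grip in the frame of polisher above 0.131 m and value of joint any of screw0, screw1, screw2 below 1.2 rad and horizontal distance between cover_grip and polisher below 0.03 m).
It fails at once if the jaw model is disturbed (distance of jaw_model from where it was at the start of the episode above 0.03 m).
Of casting0, casting1, casting2 only 1 to 3 are there at a start; the rules pass over those that are not, and their reading is None.
Of stone0, stone1, stone2, stone3, stone4, stone5, stone6 only 4 to 7 are there at a start; the rules pass over those that are not, and their reading is None.
At some moment in a run one of cup may be knocked a few centimetres aside while the robot is not near it.
It also fails if it takes over 210 s, if anything falls off the work surface, if the arm or the gripper's body presses on something with over 40 N, if the wrist force passes 120 N, or if a joint passes its speed limit or range.

## Working session

There is one attempt and no reset: what is moved stays moved. The work goes in short steps, each a Python script; the robot and the scene stay as the last script left them, time stands still between calls to the robot, and variables do not carry over. Pictures are saved under pics/ and viewed, and the job is handed in when it is done.

```bash
ls; mkdir -p pics
python3 - <<'E'
from workcell import *
import cv2,numpy as np
s=read_state(); print({k:np.round(v,3) for k,v in s.items()})
for n in ["scene","top"]:
    c=camera(n); cv2.imwrite(f"pics/{n}0.png",c["image"]); print(n,c["fx"],c["fy"],c["cx"],c["cy"],np.round(c["cam_to_world"],3).tolist(),[k for k in c])
    np.savez(f"{n}0.npz",**{k:v for k,v in c.items()})
E
```

```text
pics
{'time': np.float64(0.0), 'qpos': array([-1.223,  0.522, -0.036,  1.6  ,  0.021,  1.021, -0.113]), 'qvel': array([ 0.001, -0.   , -0.   , -0.001, -0.   ,  0.001, -0.001]), 'joint_efforts': array([-3.0000e-03, -9.2713e+01,  1.9790e+00, -3.6996e+01,  1.8000e-02,
        8.0000e-03, -0.0000e+00]), 'eef_pos': array([253.457, 570.954, 230.715]), 'tool_rot': array([[ 0.406,  0.914, -0.   ],
       [ 0.914, -0.406, -0.001],
       [-0.001,  0.   , -1.   ]]), 'ft_force': array([-0.199, -0.487,  0.25 ]), 'torque': array([0.059, 0.028, 0.002]), 'finger_gap': np.float64(85.434)}
scene 387.2498327328236 387.2498327328236 253.8642166856496 186.57632837977002 [[-0.9, -0.376, 0.222, 874.036], [0.436, -0.778, 0.451, 593.473], [0.003, 0.503, 0.864, 1044.342], [0.0, 0.0, 0.0, 1.0]] ['image', 'range_z', 'fx', 'fy', 'cx', 'cy', 'cam_to_world']
top 466.67588657578625 466.67588657578625 250.8337032072466 195.39137279378994 [[0.108, 0.968, -0.225, 359.007], [-0.994, 0.105, -0.026, 90.552], [-0.002, 0.227, 0.974, 1221.623], [0.0, 0.0, 0.0, 1.0]] ['image', 'range_z', 'fx', 'fy', 'cx', 'cy', 'cam_to_world']
```

View pics/scene0.png

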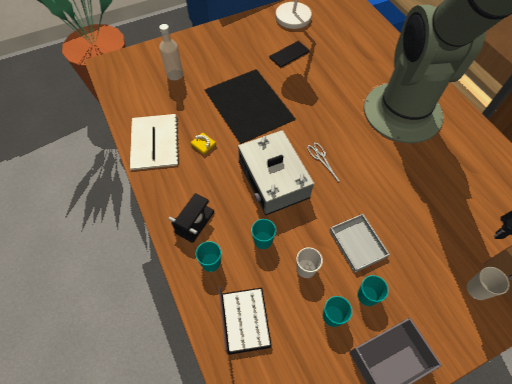

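View pics/top0.png

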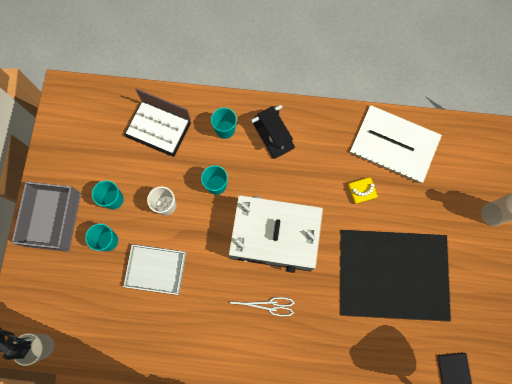

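The scene view shows the tub at (275,170), mat at (250,105), tray at (360,243), the white cup with stones at (309,262) and the jaw model at (203,143). In the top view they are at tub (276,234), mat (394,275), tray (155,269), cup (161,201) and jaw (363,190).

Cup candidates in the top view: turquoise cups at (223,123), (214,180), (107,195) and (101,237), a grey glass at (33,348), and the white cup with stones inside at (161,201). I choose the white one.

```bash
cat > h.py <<'E'
import numpy as np, cv2
from workcell import *
def cloud(c):
    R=c["range_z"].astype(float); v,u=np.mgrid[0:R.shape[0],0:R.shape[1]]
    x=(u-c["cx"])/c["fx"]*R; y=-(v-c["cy"])/c["fy"]*R
    P=np.stack([x,y,-R,np.ones_like(R)],-1)@np.asarray(c["cam_to_world"]).T
    P=P[...,:3]; P[R<=0]=np.nan
    return P
def ray_z(c,u,v,z):
    T=np.asarray(c["cam_to_world"]); d=T[:3,:3]@np.array([(u-c["cx"])/c["fx"],-(v-c["cy"])/c["fy"],-1.])
    o=T[:3,3]; return o+d*(z-o[2])/d[2]
def Rdown(a):
    # tool x axis at world yaw a, z down
    c,s=np.cos(a),np.sin(a)
    return np.array([[c,s,0],[s,-c,0],[0,0,-1.]])
def rectfit(P,mask):
    pts=P[mask][:,:2].astype(np.float32); return cv2.minAreaRect(pts)
E
python3 - <<'E'
from h import *
for n in ["top","scene"]:
    c=dict(np.load(n+"0.npz")); P=cloud(c); z=P[...,2]
    v,u=np.mgrid[0:384,0:512]
    im=c["image"].astype(int)
    C={"top":dict(tub=(276,234,62),mat=(394,275,80),tray=(155,269,45),cup=(161,201,22),jaw=(363,190,20),glass=(33,348,25)),
       "scene":dict(tub=(275,170,60),mat=(250,105,60),tray=(360,243,45),cup=(309,262,22),jaw=(203,143,18),glass=(488,285,25))}[n]
    print(n,"table z",np.nanmedian(z[(np.hypot(u-330,v-330)<15) if n=='top' else (np.hypot(u-225,v-220)<8)]))
    for k,(a,b,r) in C.items():
        m=np.hypot(u-a,v-b)<r
        zz=z[m]; 
        if k=="tub": mm=m&(z>84)&(z<96)
        elif k=="mat": mm=m&(im.max(-1)<50)&(z<12)&(z>-6)
        elif k=="tray": mm=m&(z>10)&(z<30)
        elif k=="cup": mm=m&(z>66)&(z<84)
        elif k=="glass": mm=m&(z>20)
        else: mm=m&(z>15)
        print(k,mm.sum(),"z pct",np.round(np.nanpercentile(zz,[2,50,90,98]),1),[np.round(q,1) for q in rectfit(P,mm)], "zmed",np.round(np.nanmedian(z[mm]),1))
c=dict(np.load("top0.npz"))["image"]
cv2.imwrite("pics/crop0.png",cv2.resize(np.hstack([c[180:290,220:340],c[160:270,90:210]]),None,fx=3,fy=3,interpolation=cv2.INTER_CUBIC))
E
```

```text
top table z -0.20792417988877787
tub 4882 z pct [ -4.9   3.1  92.4 100.9] [array([538.7,  50.8]), array([210.5, 151.1]), np.float64(87.5)] zmed 90.5
mat 9044 z pct [-4.7  1.5  5.5  7.7] [array([ 474.2, -267. ]), array([216.4, 278.6]), np.float64(3.2)] zmed 3.6
tray 397 z pct [-4.7  1.2  6.6 21.8] [array([418.7, 347.8]), array([141.2, 110. ]), np.float64(88.3)] zmed 20.5
cup 138 z pct [-4.8  1.7 64.2 75.6] [array([589. , 347.4]), array([65.9, 65.3]), np.float64(52.3)] zmed 73.2
jaw 426 z pct [-5.6  2.2 20.8 30.1] [array([ 684.6, -169.5]), array([58.8, 62.4]), np.float64(22.9)] zmed 18.6
glass 893 z pct [ -4.1  10.4 311.7 344.3] [array([214.1, 575.1]), array([ 81. , 145.2]), np.float64(37.5)] zmed 85.6
scene table z -0.4791771102798066
tub 2838 z pct [-4.2  2.4 91.3 96. ] [array([539.9,  49.3]), array([213.7, 151.4]), np.float64(87.4)] zmed 90.4
mat 3762 z pct [-4.4  1.6 87.1 92.5] [array([ 429.9, -249.1]), array([427. , 346.2]), np.float64(9.7)] zmed 3.6
tray 450 z pct [-4.3  0.7 11.2 57.2] [array([421.9, 375.5]), array([199.4, 115. ]), np.float64(86.4)] zmed 19.5
cup 141 z pct [-4.1  1.3 65.2 75.3] [array([592.3, 346.7]), array([66.6, 66.1]), np.float64(17.2)] zmed 73.0
jaw 242 z pct [-4.5  1.1 19.  28.8] [array([ 687.9, -170.1]), array([57.3, 65. ]), np.float64(24.2)] zmed 18.1
glass 1074 z pct [-3.4 29.  78.  85.5] [array([205. , 586.2]), array([ 94.5, 150.8]), np.float64(78.7)] zmed 57.3
```

View pics/crop0.png

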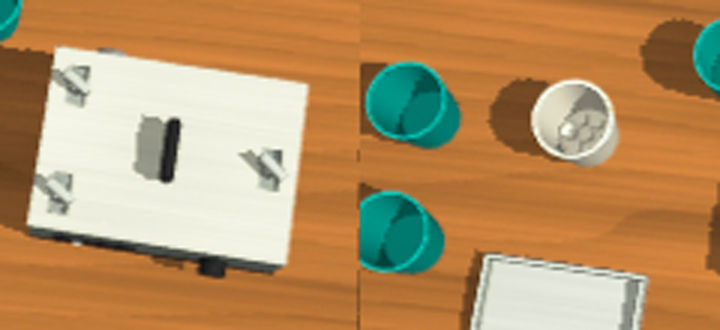

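Run:
```python
from h import *
tub=np.array([539.3,50.]); yaw=np.deg2rad(-2.5)
movep([480,45,330],Rdown(0.0))
s=read_state(); print(np.round(s["qpos"],2),np.round(s["eef_pos"],1),s["time"])
c=camera("wrist"); cv2.imwrite("pics/w0.png",c["image"]); np.savez("w0.npz",**c); print(np.round(c["cam_to_world"],3).tolist(),c["fx"])
for nm,p in dict(s0=(45,83),s1=(-45,83),s2=(0,-83)).items():
    x=tub[0]+p[0]*np.cos(yaw)-p[1]*np.sin(yaw); y=tub[1]+p[0]*np.sin(yaw)+p[1]*np.cos(yaw)
    print(nm,round(x,1),round(y,1))
    for a in np.arange(-4.2,4.3,0.4):
        q=inverse_kinematics([x,y,95],Rdown(a)); print("  ",round(a,1),None if q is None else np.round(q,2))
```

```text
[-0.64  0.2   0.51  1.85 -0.11  1.12 -0.09] [480.   46.  329.7] 2.1917
[[1.0, -0.003, 0.0, 480.455], [0.003, 0.959, 0.284, 117.966], [-0.001, -0.284, 0.959, 471.68], [0.0, 0.0, 0.0, 1.0]] 340.2746692400445
s0 587.9 131.0
   -4.2 [-0.33  0.66  0.02  1.77 -0.02  0.72  1.78]
   -3.8 [-0.28  0.66 -0.06  1.77  0.05  0.72  2.12]
   -3.4 [-0.23  0.66 -0.13  1.76  0.12  0.73  2.46]
   -3.0 [-0.91  0.94  0.99  1.8  -0.95  0.97 -2.5 ]
   -2.6 [-0.84  0.85  0.84  1.8  -0.81  0.88 -2.22]
   -2.2 [-0.8   0.81  0.75  1.79 -0.73  0.84 -1.89]
   -1.8 [-0.75  0.78  0.67  1.79 -0.65  0.81 -1.55]
   -1.4 [-0.71  0.75  0.59  1.79 -0.57  0.78 -1.22]
   -1.0 [-0.65  0.72  0.49  1.79 -0.48  0.75 -0.9 ]
   -0.6 [-0.62  0.71  0.45  1.79 -0.43  0.74 -0.54]
   -0.2 [-0.6   0.7   0.42  1.78 -0.4   0.74 -0.17]
   0.2 [-0.57  0.7   0.38  1.78 -0.36  0.73  0.2 ]
   0.6 [-0.55  0.69  0.34  1.78 -0.33  0.73  0.57]
   1.0 [-0.48  0.67  0.24  1.78 -0.23  0.72  0.88]
   1.4 [-0.43  0.66  0.16  1.78 -0.15  0.71  1.21]
   1.8 [-0.38  0.66  0.08  1.77 -0.08  0.71  1.55]
   2.2 [-0.31  0.66 -0.    1.77  0.    0.72  1.88]
 
[... 1849 characters left out ...]
0.64  0.5   1.96 -0.48  0.66 -0.6 ]
   -0.6 [-0.38  0.63  0.46  1.96 -0.45  0.65 -0.23]
   -0.2 [-0.36  0.62  0.43  1.96 -0.42  0.64  0.14]
   0.2 [-0.33  0.62  0.4   1.96 -0.38  0.64  0.51]
   0.6 [-0.29  0.61  0.33  1.96 -0.32  0.63  0.85]
   1.0 [-0.24  0.59  0.26  1.95 -0.25  0.62  1.18]
   1.4 [-0.19  0.59  0.19  1.95 -0.18  0.62  1.52]
   1.8 [-0.13  0.58  0.11  1.95 -0.1   0.62  1.84]
   2.2 [-0.08  0.58  0.04  1.95 -0.04  0.62  2.19]
   2.6 [-0.02  0.57 -0.04  1.94  0.04  0.62  2.52]
   3.0 [ 0.77  0.96 -1.28  1.9   1.03  1.15  2.08]
   3.4 [-0.63  0.79  0.88  1.97 -0.86  0.81 -2.13]
   3.8 [-0.58  0.74  0.79  1.97 -0.77  0.76 -1.81]
   4.2 [-0.54  0.71  0.72  1.97 -0.71  0.73 -1.47]
```

View pics/w0.png

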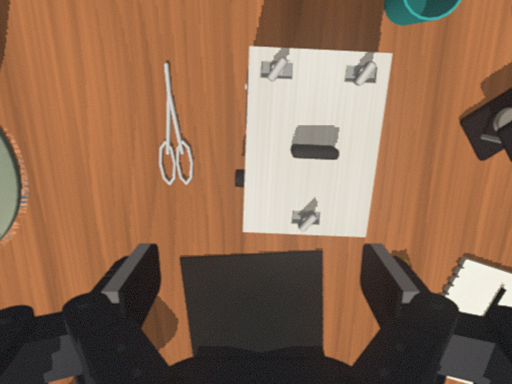

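The wrist view shows three wings at (278,68), (366,71) and (309,217), all tilted "/" and so tight. The fin is at (315,152).

```bash
cat >> h.py <<'E'
TUB=np.array([539.3,50.]); TYAW=np.deg2rad(-2.5)
SC=[(45,83),(-45,83),(0,-83)]
def t2w(p,tub=TUB,yaw=TYAW):
    c,s=np.cos(yaw),np.sin(yaw); return np.array([tub[0]+p[0]*c-p[1]*s,tub[1]+p[0]*s+p[1]*c])
def wing(P,xy,zlo=100,zhi=120,r=18):
    m=(np.hypot(P[...,0]-xy[0],P[...,1]-xy[1])<r)&(P[...,2]>zlo)&(P[...,2]<zhi)
    q=P[m]
    if len(q)<8: return len(q),None,None,None
    mu=q[:,:2].mean(0); w,V=np.linalg.eigh(np.cov((q[:,:2]-mu).T)); a=np.arctan2(V[1,1],V[0,1])
    return len(q),cv2.minAreaRect(q[:,:2].astype(np.float32)),np.round(mu,1),((a-TYAW)%np.pi, np.percentile(q[:,2],95))
E
python3 - <<'E'
from h import *
for n in ["w0","top0","scene0"]:
    c=dict(np.load(n+".npz")); P=cloud(c); z=P[...,2]
    m=(np.hypot(P[...,0]-TUB[0],P[...,1]-TUB[1])<140)&(z>86)&(z<95)
    r=rectfit(P,m); print(n,"plate",[np.round(x,1) for x in r],np.nanmedian(z[m]))
    m=(np.hypot(P[...,0]-TUB[0],P[...,1]-TUB[1])<45)&(z>110)&(z<130)
    if m.sum()>5: print(" fin",m.sum(),[np.round(x,1) for x in rectfit(P,m)],np.percentile(z[m],90))
    for s in SC:
        k,rr,mu,a=wing(P,t2w(s)); print("  ",np.round(t2w(s),1),k,None if rr is None else ([np.round(x,1) for x in rr],mu,np.round(a,2)), "th" ,None if a is None else a[0]-np.pi+2.4)
E
```

```text
w0 plate [array([539.3,  49.7]), array([210.7, 150.6]), np.float64(87.5)] 90.3173466863256
 fin 563 [array([538.8,  50.2]), array([12.5, 49.8]), np.float64(88.1)] 120.86995494845611
   [587.9 131. ] 292 ([array([587.3, 131. ]), array([25.9, 12.3]), np.float64(47.4)], array([586.3, 131. ]), array([  1.01, 110.83])) th 0.2693344756205893
   [498.  134.9] 252 ([array([497.6, 134.4]), array([25.4, 12.1]), np.float64(43.5)], array([497.5, 134.7]), array([  0.98, 111.05])) th 0.23407718366778063
   [535.7 -32.9] 212 ([array([535.5, -32. ]), array([24.5, 12.7]), np.float64(62.2)], array([534.7, -30.9]), array([  0.91, 110.92])) th 0.16376846906216125
top0 plate [array([538.7,  50.8]), array([210.5, 151.1]), np.float64(87.5)] 90.5268688783624
 fin 104 [array([538.,  51.]), array([12.1, 49.6]), np.float64(87.7)] 122.04901853893143
   [587.9 131. ] 46 ([array([587. , 131.7]), array([24.7, 12.1]), np.float64(70.7)], array([586.3, 131.7]), array([  1.05, 112.72])) th 0.30595383485701655
   [498.  134.9] 44 ([array([497.3, 135.6]), array([24.3, 10. ]), np.float64(54.6)], array([496.9, 136.1]), array([  0.97, 112.97])) th 0.2310721465462855
   [535.7 -32.9] 46 ([array([534.8, -31.9]), array([23.8, 11.4]), np.float64(44.5)], array([533.7, -31.2]), array([  0.91, 114.28])) th 0.165097392010642
scene0 plate [array([539.9,  49.3]), array([213.7, 151.4]), np.float64(87.4)] 90.45469417268106
 fin 79 [array([540.6,  50.1]), array([13.6, 49.6]), np.float64(89.6)] 121.20550498980374
   [587.9 131. ] 34 ([array([589.4, 130.7]), array([28.1, 11.2]), np.float64(64.2)], array([589.4, 132.6]), array([  0.99, 111.47])) th 0.2508862964398406
   [498.  134.9] 30 ([array([499.6, 136.2]), array([22.4, 11.3]), np.float64(58.6)], array([500.8, 136.3]), array([  1.09, 112.62])) th 0.3463178566354723
   [535.7 -32.9] 27 ([array([537.9, -32.3]), array([25.2,  9.7]), np.float64(49.7)], array([538.1, -31. ]), array([  0.89, 112.8 ])) th 0.14719087681589915
```

```bash
cat > screw.py <<'E'
from h import *
import sys
TUB[:]=[539.2,49.9]
def turn(i,th,zg=95.0):
    xy=t2w(SC[i],TUB); a0=TYAW+th-2.4+np.pi/2
    movep([*xy,160],Rdown(a0)); 
    hit=movel([*xy,zg],Rdown(a0),max_speed=80,guard=15)
    s=read_state(); f0=s["ft_force"]; print("down",hit,np.round(s["eef_pos"],1),"t",s["time"])
    if hit: return
    clamp(); s=read_state(); t0=s["torque"]; print("gap",round(float(s["finger_gap"]),2),"f",np.round(s["ft_force"]-f0,1),"tau",np.round(t0,2))
    total=2.4-th+0.06; n=int(np.ceil(total/0.24))
    for k in range(1,n+1):
        d=total*k/n
        movep([*xy,zg+1.25*d],Rdown(a0+d)); s=read_state()
        f=s["ft_force"]-f0; t=s["torque"]-t0
        print(k,round(th+d,2),"f",np.round(f,1),"tau",np.round(t,2),"t",round(float(s["time"]),1))
        if np.linalg.norm(f)>60 or abs(t[2])>2.0: print("STOP");break
    open_gripper(); movel([*xy,165],max_speed=150)
    print("t",read_state()["time"])
if __name__=="__main__": turn(int(sys.argv[1]),float(sys.argv[2]))
E
python3 screw.py 1 0.24
```

```text
down False [498.1 134.8  95.4] t 4.0
gap 7.22 f [-4.4  1.1  4.9] tau [ 0.39  0.84 -0.01]
1 0.46 f [-4.3  2.5  5. ] tau [0.22 0.06 0.06] t 5.0
2 0.68 f [-5.1  3.   5.1] tau [0.29 0.18 0.04] t 5.3
3 0.91 f [-5.7  4.   5.9] tau [0.38 0.29 0.07] t 5.5
4 1.13 f [-4.6  4.9  5.1] tau [0.48 0.35 0.05] t 5.8
5 1.35 f [-5.2  3.8  6.9] tau [0.54 0.49 0.02] t 6.1
6 1.57 f [-6.3  4.3  6.5] tau [0.49 0.57 0.01] t 6.4
7 1.79 f [-6.3  3.2  6.4] tau [0.49 0.62 0.02] t 6.7
8 2.02 f [-7.1  3.8  7.2] tau [0.48 0.72 0.01] t 7.0
9 2.24 f [-7.3  4.1  8.1] tau [0.39 0.8  0.07] t 7.3
10 2.46 f [-7.1  3.3  6.8] tau [ 0.47  0.93 -0.79] t 7.6
t 8.9083
```

```bash
python3 screw.py 0 0.27 | tail -4; python3 screw.py 2 0.16 | tail -4
python3 - <<'E'
from h import *
movep([480,45,330],Rdown(0.0))
c=camera("wrist"); cv2.imwrite("pics/w1.png",c["image"]); np.savez("w1.npz",**c)
P=cloud(c)
for s in SC:
    k,rr,mu,a=wing(P,t2w(s),102); print(k,[np.round(x,1) for x in rr],mu,np.round(a,2),"th",((a[0]+1)%np.pi)-1+2.4)
z=P[...,2]; m=(np.hypot(P[...,0]-TUB[0],P[...,1]-TUB[1])<45)&(z>110)&(z<130); print([np.round(x,1) for x in rectfit(P,m)])
print(read_state()["time"])
E
```

```text
8 2.02 f [-7.8  2.2  8.8] tau [0.27 0.75 0.06] t 14.5
9 2.24 f [-8.8  1.9  9.4] tau [0.23 0.88 0.02] t 14.8
10 2.46 f [-8.4  1.8  9. ] tau [ 0.19  0.9  -0.73] t 15.1
t 16.45
8 2.0 f [-9.   5.  10.7] tau [0.4  1.08 0.03] t 22.0
9 2.23 f [-9.6  3.4 11. ] tau [0.33 1.12 0.03] t 22.3
10 2.46 f [-8.8  4.6 10.6] tau [ 0.29  1.19 -0.8 ] t 22.6
t 23.9583
276 [array([587.3, 130.8]), array([12.3, 25.6]), np.float64(76.1)] [586.2 130.7] [  0.   113.58] th 2.4037159650981725
263 [array([497.2, 134.7]), array([12.5, 25. ]), np.float64(90.0)] [497.4 134.6] [  3.14 113.61] th 2.3959065978904497
225 [array([534.8, -31.3]), array([24.6, 10.5]), np.float64(0.6)] [534.7 -30.9] [1.0000e-02 1.1375e+02] th 2.407906057190101
[array([538.7,  50. ]), array([12.3, 49.3]), np.float64(87.3)]
25.425
```

View pics/w1.png

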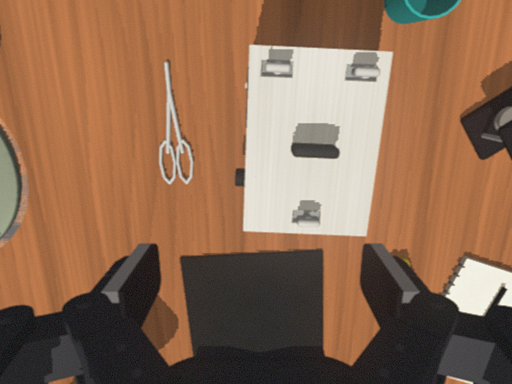

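All three wings now lie along their slots, and the measured θ is about 2.40 for each. Next I take the cover.

Run:
```python
from h import *
a=TYAW+np.pi/2; xy=np.array([539.,50.])
movep([*xy,180],Rdown(a)); print(np.round(read_state()["qpos"],2))
print("hit",movel([*xy,94.5],Rdown(a),max_speed=80,guard=15))
f0=read_state()["ft_force"]
clamp(); s=read_state(); print("gap",s["finger_gap"],np.round(s["ft_force"]-f0,1))
movel([*xy,104.5],max_speed=30); s=read_state(); print(np.round(s["ft_force"]-f0,1),s["finger_gap"])
movel([*xy,200],max_speed=80); s=read_state(); print(np.round(s["ft_force"]-f0,1),s["finger_gap"],s["time"])
c=camera("scene"); cv2.imwrite("pics/s2.png",c["image"])
m=[474.2,-267]
for aa in (a,a+0.08,a-np.pi):
  print(inverse_kinematics([*m,14],Rdown(aa)))
```

```text
[ 0.08  0.47 -0.38  1.86  0.22  0.85  1.12]
hit False
gap 10.859061445198956 [-2.7  0.6  5.4]
[-0.2 -0.1 -3.6] 10.716238974492619
[-2.  -0.6 -3.9] 10.978631450138284 30.425
[ 0.57475107  0.72977376 -0.23601229  1.93952839  0.32570334  0.50888415
  1.63774601]
[ 0.58309339  0.73075374 -0.24757603  1.93907559  0.34039839  0.51196737
  1.70472361]
[-0.12244454  0.92934676  0.79186386  1.97531582 -1.04809247  0.71826241
 -0.27431013]
```

View pics/s2.png

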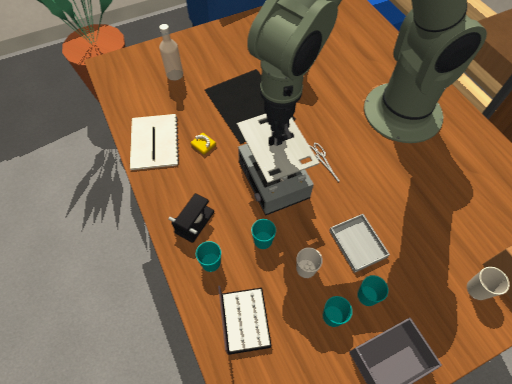

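The cover is clear of the tub and hangs level at scene pixel (278,150).

Run:
```python
from h import *
a=TYAW+np.pi/2+0.08; m=[474.2,-267]
movel([*m,200],Rdown(a),max_speed=150); s=read_state(); print(s["time"],np.round(s["eef_pos"],1))
movel([*m,35],max_speed=100)
h=movel([*m,13],max_speed=25,guard=6); s=read_state(); print(h,np.round(s["eef_pos"],1),np.round(s["ft_force"],1))
open_gripper(); s=read_state(); print(s["time"],s["finger_gap"])
movel([*m,150],max_speed=150)
movep([450,45,330],Rdown(0.0))
for n in ("wrist","top"):
    c=camera(n); cv2.imwrite(f"pics/{n}3.png",c["image"]); np.savez(f"{n}3.npz",**c)
    P=cloud(c); z=P[...,2]
    mm=(np.hypot(P[...,0]-m[0],P[...,1]-m[1])<60)&(z>32); print(n,"fin",mm.sum(),[np.round(x,1) for x in rectfit(P,mm)] if mm.sum()>4 else "",np.percentile(z[mm],90) if mm.sum() else "")
    mm=(np.hypot(P[...,0]-m[0],P[...,1]-m[1])<60)&(z<25);print("plate z",np.percentile(z[mm],[5,50,95]))
print(read_state()["time"])
```

```text
32.7833 [ 474.4 -266.5  200. ]
True [ 474.  -266.9   13.7] [-1.6  0.5  8.9]
36.1 85.39024057080273
wrist fin 268 [array([ 474.4, -266. ]), array([48.4, 12.8]), np.float64(3.0)] 39.84830567513521
plate z [ 8.29368964  9.68877477 15.8313754 ]
top fin 113 [array([ 472.6, -265.6]), array([47.6, 12.9]), np.float64(2.6)] 41.49957036886349
plate z [ 6.06062374  9.59598959 13.76090884]
39.125
```

View pics/wrist3.png

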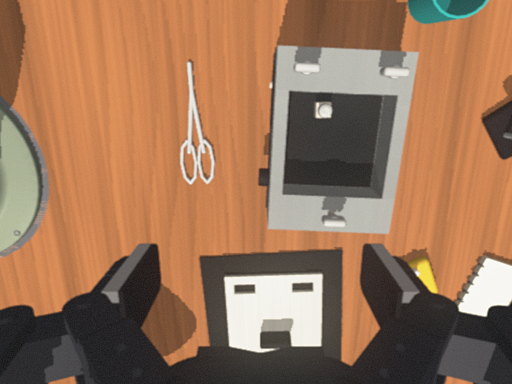

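View pics/top3.png

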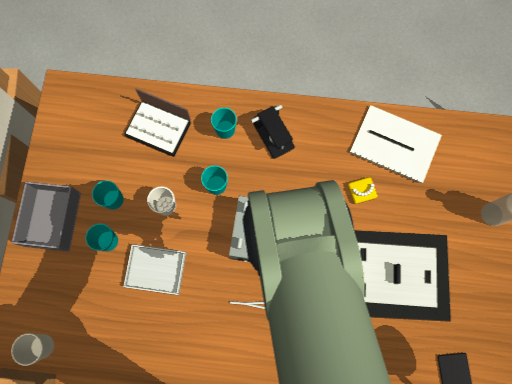

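The cover lies on the mat with its fin at wrist pixel (275,338), top view (397,272). The open tub shows one casting at wrist (323,110). I'll brighten the picture to look for more.

Run:
```python
from h import *
c=dict(np.load("wrist3.npz")); P=cloud(c); z=P[...,2]
d=P[...,:2]-TUB; cs,sn=np.cos(TYAW),np.sin(TYAW)
lx=d[...,0]*cs+d[...,1]*sn; ly=-d[...,0]*sn+d[...,1]*cs
ins=(abs(lx)<57)&(abs(ly)<57)
print("floor",np.nanmedian(z[ins]),"no reading frac",np.isnan(z[90:190,290:380]).mean())
obj=ins&(z>47)&(z<80)
n,lab,st,cen=cv2.connectedComponentsWithStats(obj.astype(np.uint8))
for i in range(1,n):
    if st[i,4]>10:
        m=lab==i; print(st[i],np.round(cen[i]),"loc",np.round([lx[m].mean(),ly[m].mean()],1),"z",np.percentile(z[m],[5,50,95]))
m=ins&(z>67)&(z<76); print("crown",m.sum(),np.round(P[m].mean(0),1),[np.round(q,1) for q in rectfit(P,m)])
m=ins&(z>53)&(z<58); print("foot",m.sum(),[np.round(q,1) for q in rectfit(P,m)])
cr=c["image"][70:240,255:430].astype(float); cv2.imwrite("pics/cr3.png",cv2.resize(np.clip(255*(cr/255)**0.45,0,255).astype(np.uint8),None,fx=3,fy=3,interpolation=cv2.INTER_CUBIC))
```

```text
floor 366.28252780962896 no reading frac 0.0036666666666666666
[315 102  18  16 258] [323. 109.] loc [-16.9  39.4] z [53.42053889 67.96521513 70.76881918]
crown 139 [525.5  89.6  69.5] [array([525.6,  89.5]), array([14.2, 14.5]), np.float64(45.0)]
foot 85 [array([525.7,  89.4]), array([17.7, 17.9]), np.float64(89.8)]
```

View pics/cr3.png

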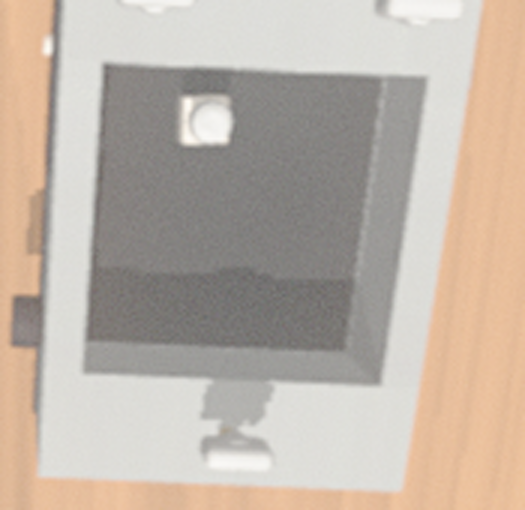

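There is exactly one casting, at (525.5, 89.5) with its top at z ≈ 71 mm. The open fingers only fit the chamber when centred in x, so I'll let the closing finger slide the casting to the middle of the jaws.

Run:
```python
from h import *
TUB[:]=[539.2,49.9]
xy=t2w((-1,39.4),TUB); a=TYAW
movep([*xy,170],Rdown(a)); print(np.round(read_state()["qpos"],2))
h=movel([*xy,46.5],Rdown(a),max_speed=60,guard=8); s=read_state(); print("hit",h,np.round(s["eef_pos"],1),np.round(s["ft_force"],1))
if h: raise SystemExit
clamp(); s=read_state(); print("gap",s["finger_gap"],np.round(s["ft_force"],1))
movel([*xy,170],max_speed=80); s=read_state(); print("gap",s["finger_gap"],s["time"])
c=camera("wrist"); cv2.imwrite("pics/w4.png",c["image"])
c=camera("scene"); cv2.imwrite("pics/s4.png",c["image"][100:290,200:420].repeat(3,0).repeat(3,1))
```

```text
[-0.15  0.48 -0.17  1.86  0.1   0.81 -0.41]
hit False [540.1  89.3  46.7] [0.3 0.2 0.4]
gap 16.122564847385057 [-1.4 -0.1  6. ]
gap 16.15286445847919 44.4417
```

View pics/w4.png

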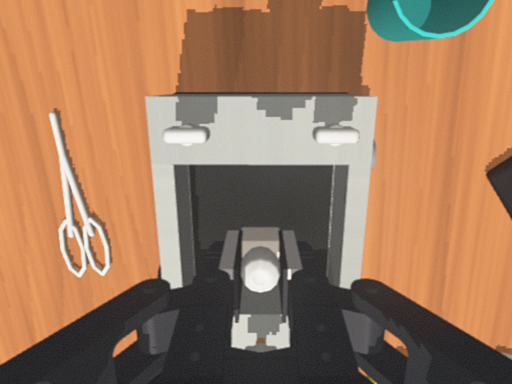

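View pics/s4.png

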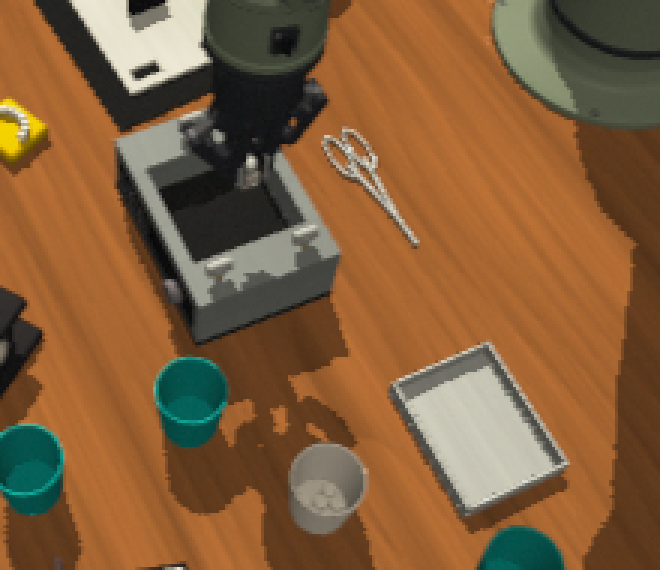

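The casting is held upright between the pads at wrist (262,265), and the chamber is otherwise empty.

Run:
```python
from h import *
t=[419.5,347.8]; a=np.pi/2-0.03
movel([*t,170],Rdown(a),max_speed=150) if False else movep([*t,170],Rdown(a))
s=read_state(); print(np.round(s["qpos"],2),s["finger_gap"],s["time"])
f0=s["ft_force"]
movel([*t,30],max_speed=100)
h=movel([*t,10],max_speed=20,guard=4); s=read_state(); print(h,np.round(s["eef_pos"],1),np.round(s["ft_force"]-f0,1))
open_gripper(); movel([*t,200],max_speed=150)
c=camera("wrist"); cv2.imwrite("pics/w5.png",c["image"]); np.savez("w5.npz",**c)
# go to look at the cup
movep([590,290,330],Rdown(0.0)); 
c=camera("wrist"); cv2.imwrite("pics/w6.png",c["image"]); np.savez("w6.npz",**c); s=read_state(); print(np.round(s["qpos"],2),s["time"])
c=camera("top"); cv2.imwrite("pics/top6.png",c["image"]); np.savez("top6.npz",**c)
c=camera("scene"); cv2.imwrite("pics/scene6.png",c["image"]); np.savez("scene6.npz",**c)
```

```text
[-0.37  0.53 -0.59  1.85  0.38  0.88  0.4 ] 15.912713353228868 45.6417
True [419.4 347.7  10.7] [-2.2 -0.3  8.2]
[-0.41  0.51 -0.22  1.37  0.11  1.28 -0.63] 51.3083
```

View pics/w5.png

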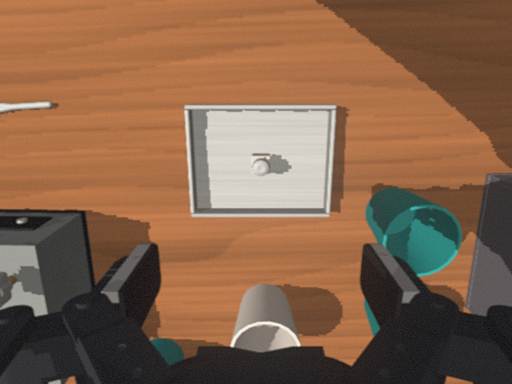

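View pics/w6.png

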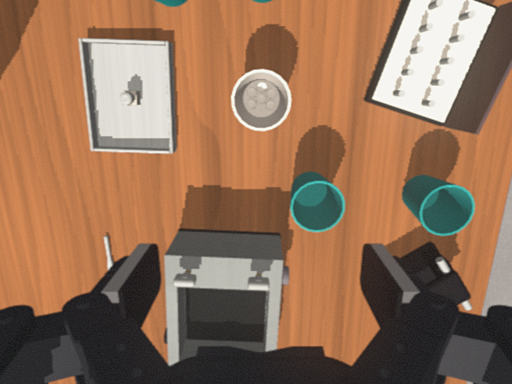

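View pics/scene6.png

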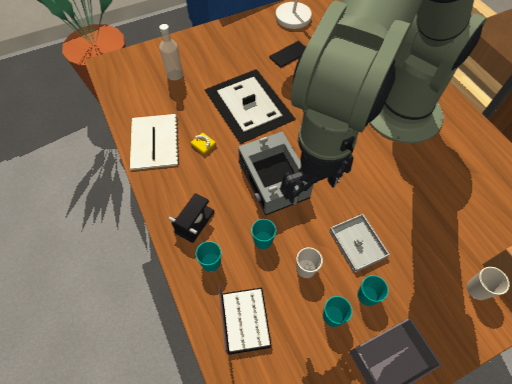

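The casting stands in the tray: w5 pixel (261,165), w6 pixel (127,97). The white cup is at w6 (262,98) with stones in it, and turquoise cups are at (317,205) and (440,205). Next I measure them and search for a feasible grasp tilt and pour orientation.

Run:
```python
from h import *
import time
for n,(u0,v0) in dict(w6=(262,98),top6=(161,201),scene6=(309,262)).items():
    c=dict(np.load(n+".npz")); P=cloud(c); z=P[...,2]; v,u=np.mgrid[0:384,0:512]
    m=(np.hypot(u-u0,v-v0)<40)&(z>71)&(z<80)&(np.hypot(P[...,0]-590,P[...,1]-347)<60)
    q=P[m][:,:2].astype(np.float32); print(n,m.sum(),"cup",cv2.minEnclosingCircle(q))
    if n=="w6":
        im=c["image"][50:150,212:312]; cv2.imwrite("pics/cup6.png",cv2.resize(im,None,fx=5,fy=5,interpolation=cv2.INTER_CUBIC))
        for nm,(a,b) in dict(t1=(317,205),t2=(440,205),t3=(172,0),t4=(262,0)).items():
            m=(np.hypot(u-a,v-b)<42)&(z>60)&(z<85); 
            if m.sum()>5: print(nm,cv2.minEnclosingCircle(P[m][:,:2].astype(np.float32)))
        m=(np.hypot(P[...,0]-419,P[...,1]-348)<50)&(z>9); q=P[m]; print("casting",m.sum(),np.round(np.median(q,0),1),np.percentile(q[:,2],[50,95]))
        m=(abs(P[...,0]-590)<25)&(abs(P[...,1]-347)<25)&(z>2)&(z<60); print("stones z",np.percentile(z[m],[5,25,50,75,95]))
t=time.time(); inverse_kinematics([500,100,300],Rdown(0)); print("ik time",time.time()-t)
```

```text
w6 535 cup ((590.0086059570312, 346.76416015625), 33.72930145263672)
t1 ((660.7291870117188, 219.78936767578125), 34.00954818725586)
t2 ((821.156982421875, 215.59173583984375), 34.320003509521484)
casting 254 [425.2 347.2  30.2] [30.23904379 34.88622752]
stones z [ 2.57658159  3.81178959 14.93515099 17.33250605 48.13081575]
top6 0 cup ((0.0, 0.0), 0.0)
scene6 103 cup ((591.65673828125, 346.1352233886719), 34.212764739990234)
ik time 0.002134084701538086
```

View pics/cup6.png

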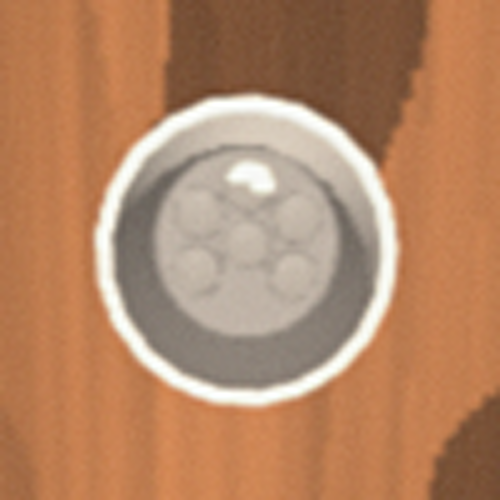

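The casting stands in the tray with its top at 34.9 mm, matching 4 + 31. The cup is at (590, 346.7) and holds about 6 stones. Now the grasp and pour search.

```bash
cat > pour.py <<'E'
from h import *
from scipy.spatial.transform import Rotation as Ro
TUB[:]=[539.2,49.9]
TC=np.array([TUB[0],TUB[1]])
def grasp_R(beta,gam,flip=0):
    h=np.array([np.cos(gam),np.sin(gam),0]); up=np.array([0,0,1.])
    z=np.sin(beta)*h-np.cos(beta)*up; x=np.array([-np.sin(gam),np.cos(gam),0])*(1-2*flip)
    return np.stack([x,np.cross(z,x),z],1)
GO=19.0
def tcp_from_axispoint(p,R): return np.asarray(p)+R[:,2]*GO   # grasp point p on the cup axis
def pour_pose(beta,gam2,flip,T,dphi,hg,L):
    """tool pose with cup tilted by T towards heading dphi; lip lowest point at L; hg: grasp height on the cup"""
    d=np.array([np.cos(dphi),np.sin(dphi),0]); ax=np.cross([0,0,1.],d)
    Q=Ro.from_rotvec(ax*T).as_matrix(); R=Q@grasp_R(beta,gam2,flip)
    a=Q@np.array([0,0,1.]); 
    lip_local=Q@(d*33)+a*75
    foot=np.asarray(L)-lip_local; g=foot+a*hg
    return tcp_from_axispoint(g,R),R,foot+a*37.5,a
E
cat > search.py <<'E'
from pour import *
import itertools
cup=np.array([590,346.7])
hg=42
ok=[]
for b in np.deg2rad([30,45,60,70,80]):
  for g in np.deg2rad(np.arange(-60,121,20)):
    for fl in (0,1):
      R=grasp_R(b,g,fl); p=tcp_from_axispoint([*cup,hg],R); 
      q=inverse_kinematics(p,R); 
      if q is None: continue
      h=R[:,2]
      if inverse_kinematics(p-h*110,R) is None or inverse_kinematics(p+[0,0,150],R) is None: continue
      ok.append((b,g,fl))
print(len(ok)); print([(int(np.degrees(b)),int(np.degrees(g)),f) for b,g,f in ok])
res=[]
for b,fl in sorted({(b,f) for b,g,f in ok}):
  for g2 in np.deg2rad(np.arange(-90,121,15)):
    for dp in np.deg2rad(np.arange(-180,180,30)):
      L=[*(TC-20*np.array([np.cos(dp),np.sin(dp)])),105]
      n=0
      for T in np.deg2rad([0,30,60,90,110,125]):
        p,R,mid,a=pour_pose(b,g2,fl,T,dp,hg,L)
        if inverse_kinematics(p,R) is None: break
        n+=1
      res.append((n,int(np.degrees(b)+.5),fl,int(round(np.degrees(g2))),int(round(np.degrees(dp)))))
res.sort(reverse=True); print(sum(r[0]==6 for r in res)); 
for r in res[:60]: print(r)
E
time python3 search.py
```

```text
91
[(29, -59, 0), (29, -59, 1), (29, -40, 0), (29, -40, 1), (29, -20, 0), (29, -20, 1), (29, 0, 0), (29, 20, 0), (29, 40, 0), (29, 40, 1), (29, 59, 0), (29, 59, 1), (29, 80, 0), (29, 80, 1), (29, 100, 0), (29, 100, 1), (29, 119, 0), (29, 119, 1), (45, -59, 0), (45, -59, 1), (45, -40, 0), (45, -40, 1), (45, -20, 0), (45, -20, 1), (45, 0, 0), (45, 0, 1), (45, 20, 0), (45, 20, 1), (45, 40, 0), (45, 40, 1), (45, 59, 0), (45, 59, 1), (45, 80, 0), (45, 80, 1), (45, 100, 0), (45, 100, 1), (45, 119, 0), (45, 119, 1), (59, -59, 0), (59, -59, 1), (59, -40, 0), (59, -40, 1), (59, -20, 0), (59, -20, 1), (59, 0, 0), (59, 0, 1), (59, 40, 0), (59, 59, 0), (59, 59, 1), (59, 80, 0), (59, 80, 1), (59, 100, 0), (59, 100, 1), (59, 119, 0), (59, 119, 1), (70, -59, 0), (70, -59, 1), (70, -40, 0), (70, -40, 1), (70, -20, 0), (70, -20, 1), (70, 0, 0), (70, 0, 1), (70, 59, 0), (70, 59, 1), (70, 80, 0), (70, 80, 1), (70, 100, 0), (70, 100, 1), (70, 119, 0), (70, 119, 1), (80, -59, 0), (80, -59, 1), (80, -40, 0), (80, -40, 1), (80, -20, 0), (80, -20, 1), (80, 0, 0), (80, 0, 1), (80, 20, 0), (80, 20, 1), (80, 40, 0), (80, 40, 1), (80, 59, 0), (80, 59, 1), (80, 80, 0), (80, 80, 1), (80, 100, 0), (80, 100, 1), (80, 119, 0), (80, 119, 1)]Traceback (most recent call last):
  File "search.py", line 24, in <module>
    if inverse_kinematics(p,R) is None: break
       ~~~~~~~~~~~~~~~~~~^^^^^
ValueError: time passes only in moves, steps and waits

real	0m22.063s
user	0m1.820s
sys	0m0.075s
```

```bash
cat > search2.py <<'E'
from pour import *
hg=42; n=0
wait(0.05)
for fl in (1,0):
 for b in np.deg2rad([60,72]):
  for g2 in np.deg2rad([-60,-30,0,30,60]):
    for sd in (1,-1):
      dp=g2+sd*np.pi/2
      L=[*(TC-15*np.array([np.cos(dp),np.sin(dp)])),120]; out=[]
      for T in np.deg2rad([0,60,120]):
        p,R,mid,a=pour_pose(b,g2,fl,T,dp,hg,L); n+=1
        q=inverse_kinematics(p,R); out.append(None if q is None else np.round(q,1).tolist())
        if q is None: break
      if len(out)==3 and out[2] is not None: print(int(np.degrees(b)+.5),int(np.degrees(g2)),sd,fl,out)
print(n)
E
python3 search2.py; python3 -c "from workcell import *;print(read_state()['time'])"
```

```text
60 -59 1 1 [[-0.2, 1.0, -0.7, 2.2, 1.5, 1.6, 1.6], [-1.4, 1.6, 1.2, 1.9, -0.2, 0.9, -2.3], [-0.9, 1.3, 0.4, 1.7, 0.8, 1.7, -2.3]]
60 -59 -1 1 [[-0.2, 1.0, -0.7, 1.9, 1.5, 1.6, 1.8], [-0.6, 0.9, -0.3, 2.2, 1.8, 1.5, 0.5], [-0.9, 1.3, 0.1, 2.2, 1.7, 1.7, -0.8]]
60 59 1 1 [[0.9, 1.1, -0.8, 2.0, -1.2, 0.4, 1.1], [1.2, 1.5, -1.3, 2.3, 3.2, 0.5, -2.1], [1.4, 2.1, -1.3, 2.2, 4.1, 0.3, -1.5]]
60 59 -1 1 [[-0.3, 1.2, 0.8, 2.3, 4.3, 1.8, 1.5], [0.7, 1.0, -0.5, 2.0, -1.0, 1.0, 0.0], [0.6, 1.2, -0.3, 1.8, -1.2, 1.6, -0.7]]
72 -59 1 1 [[-0.4, 1.0, -0.5, 2.1, 1.4, 1.6, 1.5], [-1.5, 1.7, 1.2, 2.0, -0.2, 0.8, -2.3], [-1.0, 1.2, 0.3, 1.8, 1.0, 1.6, -2.4]]
72 -59 -1 1 [[-0.4, 1.1, -0.5, 1.9, 1.5, 1.7, 1.8], [-0.6, 1.0, -0.3, 2.1, 1.7, 1.6, 0.6], [-0.8, 1.2, 0.0, 2.1, 1.5, 1.7, -0.6]]
72 -29 -1 1 [[-1.3, 1.2, 0.6, 2.3, 1.9, 0.8, 1.1], [-0.9, 1.1, 0.2, 2.4, 2.1, 1.5, 0.1], [-0.9, 1.3, 0.2, 2.4, 2.0, 1.8, -1.1]]
72 59 1 1 [[1.1, 1.3, -1.0, 2.0, -1.1, 0.4, 1.1], [1.3, 1.8, -1.4, 2.2, 2.2, 0.2, -0.9], [0.4, 1.2, -0.0, 2.2, 4.3, 1.8, -2.4]]
72 59 -1 1 [[-0.1, 1.2, 0.6, 2.3, 4.4, 1.9, 1.6], [0.8, 1.1, -0.6, 
[... 398 characters left out ...]
.5, 1.1], [1.4, 2.1, -1.3, 2.2, 4.1, 0.3, 1.6]]
60 59 -1 0 [[-0.3, 1.2, 0.8, 2.3, 4.3, 1.8, -1.7], [1.2, 1.7, -1.5, 1.9, 0.4, 0.8, 1.8], [1.0, 1.4, -0.9, 1.8, -0.8, 1.2, 2.1]]
72 -59 1 0 [[-0.9, 1.0, 0.1, 2.1, 1.2, 1.1, -1.6], [-0.7, 1.0, -0.1, 2.0, 1.1, 1.6, -0.4], [-1.0, 1.2, 0.3, 1.8, 0.9, 1.5, 0.8]]
72 -59 -1 0 [[-0.9, 1.0, 0.2, 1.9, 1.2, 1.2, -1.3], [-1.6, 1.7, 1.2, 2.1, 0.1, 0.2, -1.5], [-1.7, 2.1, 1.3, 2.1, -0.3, 0.3, -2.4]]
72 59 1 0 [[1.0, 1.2, -0.9, 2.0, -1.2, 0.5, -1.9], [0.0, 1.1, 0.4, 2.2, 4.2, 1.8, -0.6], [0.4, 1.2, -0.0, 2.2, 4.3, 1.8, 0.7]]
72 59 -1 0 [[-0.1, 1.2, 0.6, 2.3, 4.4, 1.9, -1.5], [1.3, 1.7, -1.4, 2.1, 0.3, 0.5, 2.0], [1.3, 1.9, -1.5, 1.9, 0.2, 0.7, 1.2]]
81
51.4583
```

```bash
cat > search3.py <<'E'
from pour import *
hg=42; n=0; cup=[590,346.7]
wait(0.05)
for b in np.deg2rad([60,66,72,78]):
  for g in np.deg2rad([15,25,35,45,60]):
      R=grasp_R(b,g,1); p=tcp_from_axispoint([*cup,hg],R); out=[]
      for pp in (p,p-R[:,2]*62,p+np.array([0,0,130.])):
        q=inverse_kinematics(pp,R); out.append(None if q is None else np.round(q,1).tolist())
      print(int(np.degrees(b)+.5),int(np.degrees(g)+.5),out)
print("transfer")
b=np.deg2rad(72)
for g in (30,0,-30,-60):
  R=grasp_R(b,np.radians(g),1)
  for c in ([590,340,190],[590,200,190],[560,100,190]):
    q=inverse_kinematics(tcp_from_axispoint(c,R),R); print(g,c,None if q is None else np.round(q,1))
E
python3 search3.py
```

```text
60 15 [[-0.6, 1.0, -0.2, 2.2, 2.5, 1.2, 1.8], [-0.7, 0.9, -0.2, 2.3, 2.5, 1.2, 1.7], [-0.8, 0.7, -0.0, 2.2, 2.5, 0.9, 1.8]]
60 25 [[-0.4, 1.0, -0.5, 2.2, 2.8, 1.2, 2.0], [-0.4, 0.9, -0.5, 2.3, 2.7, 1.3, 1.9], [-0.5, 0.7, -0.2, 2.3, 2.7, 0.9, 1.8]]
60 35 [[-0.1, 1.1, -0.7, 2.2, 3.0, 1.1, 2.2], [-0.1, 1.0, -0.7, 2.3, 3.0, 1.2, 2.2], [-0.1, 0.7, -0.7, 2.2, 2.8, 0.8, 2.1]]
60 45 [[0.0, 1.1, -0.7, 2.2, 3.2, 0.9, 2.2], [0.2, 1.1, -0.9, 2.3, 3.1, 0.9, 2.5], [0.1, 0.8, -0.9, 2.2, 3.0, 0.7, 2.3]]
60 60 [[0.3, 1.2, -0.9, 2.1, 3.4, 0.5, 2.5], [0.4, 1.1, -0.9, 2.2, 3.5, 0.5, 2.4], [0.3, 0.9, -0.9, 2.1, 3.5, 0.4, 2.1]]
66 15 [[-0.7, 1.0, -0.2, 2.2, 2.6, 1.3, 1.7], [-0.7, 1.0, -0.2, 2.3, 2.5, 1.4, 1.6], [-0.8, 0.7, -0.0, 2.3, 2.5, 1.0, 1.7]]
66 25 [[-0.5, 1.1, -0.2, 2.2, 2.8, 1.3, 1.8], [-0.6, 1.0, -0.2, 2.4, 2.8, 1.4, 1.7], [-0.4, 0.8, -0.5, 2.3, 2.7, 1.1, 1.9]]
66 35 [[-0.1, 1.2, -0.7, 2.2, 3.1, 1.2, 2.2], [-0.1, 1.1, -0.7, 2.4, 3.1, 1.3, 2.2], [-0.1, 0.8, -0.7, 2.3, 2.9, 1.0, 2.1]]
66 45 [[-1.3, 1.8, 1.2, 2.2, 3.1, 1.7, 0.2], [-1.3, 1.8, 1.2, 2.4, 3.2, 1.9, 0.2], [0.2, 0.9, -0.9, 2.2, 3.1, 0.8,
[... 1234 characters left out ...]
-0.8, 1.4, 0.6, 2.1, 3.6, 1.9, 1.2], [-0.5, 1.3, 0.4, 2.2, 3.8, 1.8, 1.5], [0.5, 1.2, -1.1, 2.1, 3.6, 0.6, 2.4]]
transfer
30 [590, 340, 190] [-0.2  0.8 -0.7  2.3  2.9  1.2  2.1]
30 [590, 200, 190] None
30 [560, 100, 190] None
0 [590, 340, 190] [-1.4  0.9  0.6  2.2  2.2  0.8  1.4]
0 [590, 200, 190] [-0.7  0.8 -0.   2.4  2.4  1.3  1.6]
0 [560, 100, 190] None
-30 [590, 340, 190] [-1.   0.9 -0.   1.8  1.4  1.3  2. ]
-30 [590, 200, 190] [-1.5  1.   0.8  2.1  1.4  0.6  1.8]
-30 [560, 100, 190] [-1.5  1.2  1.   2.4  2.   0.4  1.1]
-60 [590, 340, 190] [-0.8  1.1 -0.5  1.4  1.3  1.9  2.1]
-60 [590, 200, 190] [-0.5  1.  -0.7  1.7  1.4  1.9  2. ]
-60 [560, 100, 190] [-0.4  0.9 -0.7  1.9  1.4  1.8  1.9]
```

Plan: grasp the cup from heading 20° at 66° tilt, carry it upright, turn to heading −60°, and pour by rolling about the lip.

```bash
cat > g.py <<'E'
from pour import *
B=np.deg2rad(66); G=np.deg2rad(20); HG=42
c=camera("scene"); P=cloud(c); z=P[...,2]
m=(z>71)&(z<80)&(np.hypot(P[...,0]-590,P[...,1]-347)<60); print("cup now",cv2.minEnclosingCircle(P[m][:,:2].astype(np.float32)))
cup=np.array([590.3,346.7])
R=grasp_R(B,G,1); p=tcp_from_axispoint([*cup,HG],R)
hov=p-R[:,2]*62+np.array([0,0,90])
movep(hov,R); s=read_state(); print(np.round(s["qpos"],2),s["time"])
c=camera("wrist"); cv2.imwrite("pics/w7.png",c["image"])
movel(p-R[:,2]*62,R,max_speed=100)
f0=read_state()["ft_force"]
h=movel(p,R,max_speed=50,guard=8); s=read_state(); print("hit",h,np.round(s["eef_pos"]-p,1),np.round(s["ft_force"]-f0,1),s["time"])
c=camera("scene"); cv2.imwrite("pics/s7.png",c["image"][150:340,220:440].repeat(3,0).repeat(3,1))
E
python3 g.py
```

```text
cup now ((591.5621337890625, 346.1943359375), 34.190696716308594)
[-0.67  0.76 -0.24  2.4   2.58  1.24  1.72] 53.7583
hit False [-0.2  0.  -0. ] [-1.1  0.4 -0.7] 56.25
```

View pics/s7.png

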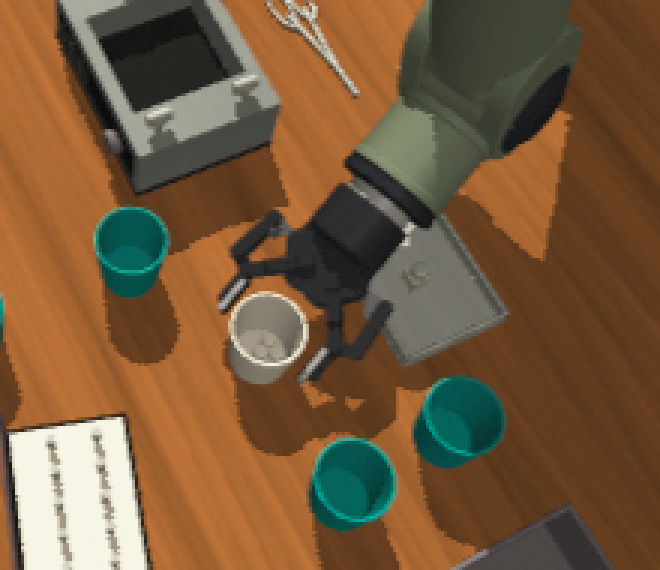

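View pics/w7.png

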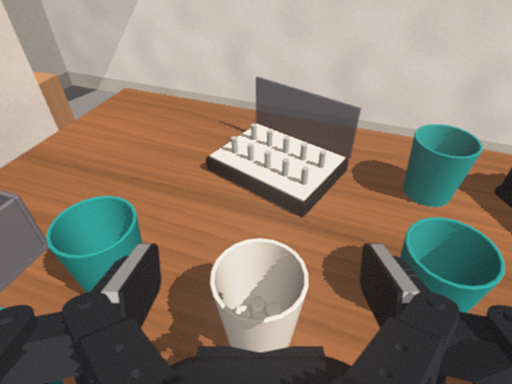

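The fingers straddle the white cup (wrist (258,290)), and the arm is clear of the tray and the casting. Closing now.

Run:
```python
from pour import *
B=np.deg2rad(66); G=np.deg2rad(20); HG=42
cup=np.array([590.3,346.7]); R=grasp_R(B,G,1); p=tcp_from_axispoint([*cup,HG],R)
f0=read_state()["ft_force"]
clamp(); s=read_state(); print("gap",s["finger_gap"],np.round(s["ft_force"]-f0,1))
movel(p+[0,0,20],max_speed=40); s=read_state(); print("gap",s["finger_gap"],np.round(s["ft_force"]-f0,1))
movel(p+[0,0,150],max_speed=80); s=read_state(); print("gap",s["finger_gap"],np.round(s["ft_force"]-f0,1),np.round(s["qpos"],2),s["time"])
c=camera("wrist"); cv2.imwrite("pics/w8.png",c["image"])
c=camera("scene"); cv2.imwrite("pics/s8.png",c["image"][100:340,200:440].repeat(2,0).repeat(2,1))
# check IK of pour path from here
g2=np.deg2rad(-60); dp=g2-np.pi/2; L=[*(TC-15*np.array([np.cos(dp),np.sin(dp)])),128]
for T in np.deg2rad([0,30,60,90,110,125]):
    pp,RR,mid,a=pour_pose(B,g2,1,T,dp,HG,L); q=inverse_kinematics(pp,RR); print(np.round(pp),None if q is None else np.round(q,2),np.round(mid))
```

```text
gap 61.735182973973906 [-4.4 -1.   7.2]
gap 61.86445314319972 [ 0.3  0.4 -1.4]
gap 62.20522927054298 [ 0.8  0.9 -0.9] [-0.64  0.68 -0.2   2.28  2.6   1.04  1.79] 59.0833
[589.  59.  87.] [-0.68  0.95 -0.07  1.93  1.29  1.27  1.83] [581.  74.  90.]
[603.  67. 109.] [-0.49  0.94 -0.35  2.05  1.59  1.48  1.2 ] [593.  81. 112.]
[606.  68. 136.] [-0.33  1.03 -0.58  2.14  1.83  1.83  0.65] [595.  82. 138.]
[596.  63. 161.] [-0.6   1.06 -0.24  2.19  1.78  1.8  -0.05] [585.  76. 161.]
[584.  56. 173.] [-0.77  1.14 -0.04  2.18  1.67  1.76 -0.49] [573.  69. 172.]
[573.  50. 178.] [-1.69  2.07  1.2   2.18  0.48  0.26 -0.08] [562.  63. 177.]
```

View pics/s8.png

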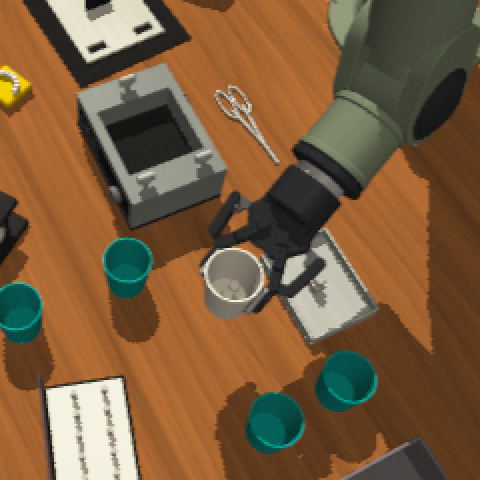

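View pics/w8.png

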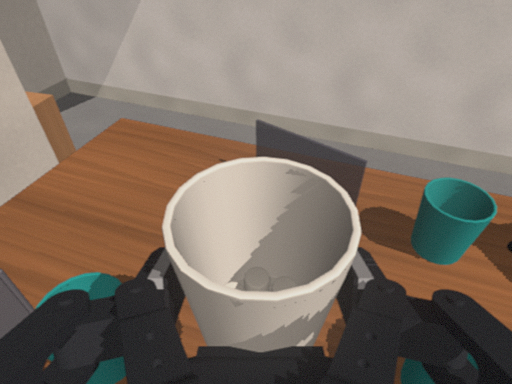

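The cup is held upright with the stones inside (wrist (260,280)), gap 62 mm as expected. Next the upright transfer to the tub.

```bash
cat > tr.py <<'E'
from pour import *
B=np.deg2rad(66); HG=42
c0=np.array([590.3,346.7,192]); g0=20
g2=-60; dp=np.deg2rad(g2)-np.pi/2; d=np.array([np.cos(dp),np.sin(dp)])
c1=np.array([*(TC-58*d),192])
for k in (0.25,0.5,0.75,1.0):
    c=c0+(c1-c0)*k; g=np.deg2rad(g0+(g2-g0)*k); R=grasp_R(B,g,1)
    try: movel(tcp_from_axispoint(c,R),R,max_speed=90)
    except PlanningError as e: print("plan",k,e); break
    s=read_state(); print(k,np.round(s["qpos"],2),round(float(s["finger_gap"]),1),round(float(s["time"]),1))
c=camera("scene"); cv2.imwrite("pics/s9.png",c["image"][80:320,180:420].repeat(2,0).repeat(2,1))
E
python3 tr.py
```

```text
0.25 [-0.74  0.68 -0.17  2.27  2.17  1.12  1.82] 61.8 60.1
0.5 [-0.78  0.7  -0.14  2.19  1.79  1.17  1.87] 61.6 61.1
0.75 [-0.76  0.73 -0.11  2.07  1.48  1.23  1.94] 62.1 62.0
1.0 [-0.68  0.77 -0.07  1.93  1.23  1.32  2.01] 61.9 63.0
```

View pics/s9.png

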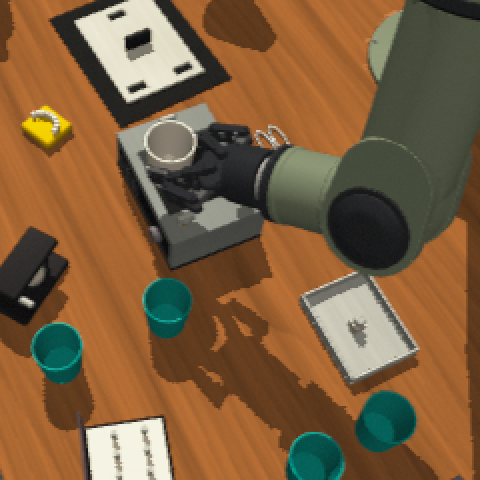

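The cup hangs upright over the tub's far side at crop pixel (170,145). Next I tip it to 84°.

```bash
cat > tip.py <<'E'
from pour import *
import sys
B=np.deg2rad(66); HG=42; g2=np.deg2rad(-60); dp=g2-np.pi/2; d=np.array([np.cos(dp),np.sin(dp)])
def go(Tdeg,speed=40,Lz=None,up=25):
    T=np.deg2rad(Tdeg); z=max(126,126+75*np.cos(T)) if Lz is None else Lz
    L=[*(TC-up*d),z]; p,R,mid,a=pour_pose(B,g2,1,T,dp,HG,L)
    movel(p,R,max_speed=speed)
    s=read_state(); print(Tdeg,np.round(s["qpos"],2),round(float(s["finger_gap"]),1),round(float(s["time"]),1),np.round(s["ft_force"],1))
def pic(n):
    for nm in ("scene","wrist","top"):
        c=camera(nm); cv2.imwrite(f"pics/{n}_{nm}.png",c["image"]); np.savez(f"{n}_{nm}.npz",**c)
if __name__=="__main__":
    for T in (14,28,42,56,70,84): go(T)
    pic("p84")
    im=cv2.imread("pics/p84_scene.png")[80:280,180:380]; w=cv2.imread("pics/p84_wrist.png")
    cv2.imwrite("pics/p84.png",np.hstack([cv2.resize(im,(384,384)),w[:,56:440]]))
E
python3 tip.py
```

```text
14 [-0.71  0.79 -0.05  1.99  1.34  1.26  1.68] 62.1 63.7 [-0.7  0.2 -0.2]
28 [-0.73  0.79 -0.03  2.05  1.44  1.25  1.37] 62.1 64.1 [-0.3 -0.5 -1.7]
42 [-0.75  0.82 -0.02  2.1   1.55  1.27  1.03] 61.9 64.5 [ 0.2 -0.1 -0.9]
56 [-0.76  0.86 -0.01  2.14  1.64  1.34  0.69] 61.7 65.0 [ 0.4  0.6 -2.1]
70 [-0.78  0.93 -0.    2.17  1.7   1.43  0.36] 62.2 65.4 [-0.1 -0.1 -0.5]
84 [-0.79  1.02 -0.    2.18  1.72  1.54  0.05] 61.7 65.8 [ 0.1  0.4 -1.7]
```

View pics/p84.png

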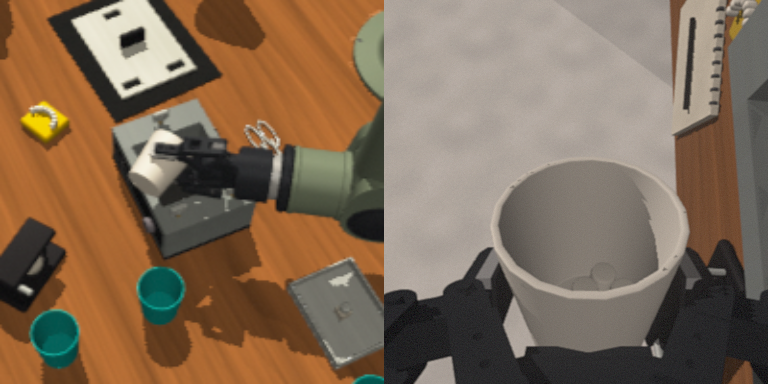

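Run:
```python
from tip import *
try:
    for T in (90,95,100,105,110,115): go(T,speed=25); wait(0.3)
except PlanningError as e: print(e)
wait(0.5); pic("p115")
im=cv2.imread("pics/p115_scene.png")[80:280,180:380]; w=cv2.imread("pics/p115_wrist.png")
cv2.imwrite("pics/p115.png",np.hstack([cv2.resize(im,(384,384)),w[:,56:440]]))
```

```text
90 [-0.79  1.06 -0.    2.17  1.72  1.58 -0.09] 61.6 66.3 [ 0.7 -0.2 -1.9]
95 [-0.79  1.08  0.    2.17  1.71  1.62 -0.19] 61.8 66.9 [ 0.3 -0.2 -1.1]
100 [-0.8   1.1   0.    2.17  1.7   1.66 -0.28] 61.7 67.6 [ 1.2 -0.4 -1.9]
105 [-0.8   1.12  0.    2.16  1.69  1.69 -0.38] 62.5 68.2 [ 0.2 -0.5 -1.6]
110 [-0.8   1.14  0.    2.15  1.67  1.72 -0.47] 61.9 68.8 [-0.3 -0.2 -1.9]
115 [-0.8   1.16  0.01  2.14  1.65  1.76 -0.57] 62.1 69.5 [-3.5  1.8 11.3]
```

View pics/p115.png

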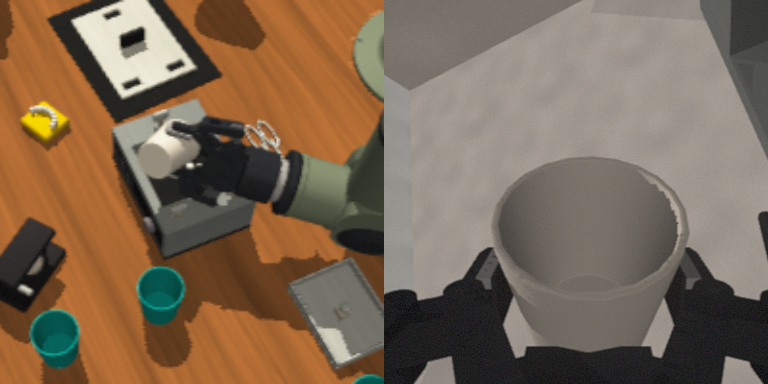

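The cup looks empty (wrist view shows its bare floor), but 11 N appeared at 115°, so something is touching the tub or a screw. I'll lift straight up and look into the tub.

Run:
```python
from tip import *
s=read_state(); p=s["eef_pos"]; print(np.round(p,1))
movel(np.array(p)+[0,0,40],max_speed=60); s=read_state(); print(np.round(s["ft_force"],1),s["finger_gap"])
wait(0.3); s=read_state(); print(np.round(s["ft_force"],1))
pic("p116")
im=cv2.imread("pics/p116_scene.png")[80:280,180:380]; w=cv2.imread("pics/p116_wrist.png")
cv2.imwrite("pics/p116.png",np.hstack([cv2.resize(im,(384,384)),w[:,56:440]]))
```

```text
[589.4  58.9 174.1]
[-0.3  0.1 -0.5] 61.63585486681012
[-0.1  0.4 -0.9]
```

View pics/p116.png

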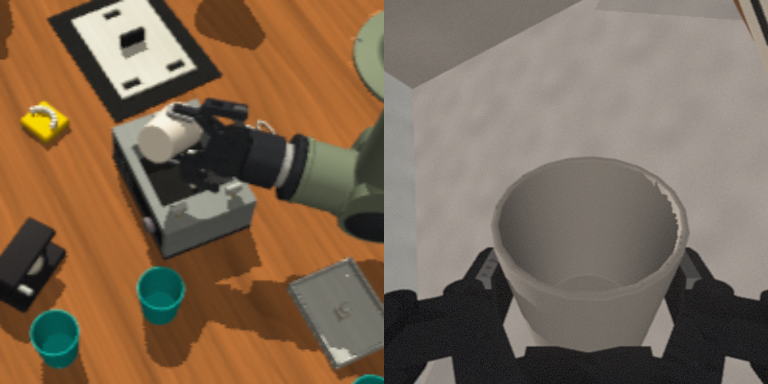

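Run:
```python
from tip import *
for T in (100,84,66,48,30,15,0): go(T,speed=60,Lz=166+max(0,50*np.cos(np.deg2rad(T))))
B=np.deg2rad(66)
c1=np.array([*(TC-58*d),183.]); c0=np.array([590.3,346.7,192])
for k in (0.,0.25,0.5,0.75,1.0):
    c=c1+(c0-c1)*k; g=np.deg2rad(-60+80*k); R=grasp_R(B,g,1)
    movel(tcp_from_axispoint(c,R),R,max_speed=90)
s=read_state(); print(np.round(s["qpos"],2),s["time"],s["finger_gap"])
pic("r1")
t=cv2.imread("pics/r1_top.png"); sc=cv2.imread("pics/r1_scene.png"); w=cv2.imread("pics/r1_wrist.png")
cv2.imwrite("pics/r1.png",np.hstack([cv2.resize(sc[100:270,200:370],(390,390)),cv2.resize(t[180:290,220:330],(390,390))]))
```

```text
100 [-0.8   1.01  0.01  2.2   1.71  1.65 -0.23] 61.7 72.1 [ 0.3 -0.5  0.2]
84 [-0.79  0.94  0.    2.2   1.72  1.53  0.09] 61.7 72.5 [ 0.8 -0.1 -1.1]
66 [-0.78  0.85 -0.    2.18  1.68  1.39  0.5 ] 61.8 73.0 [-0.4  0.5 -0.7]
48 [-0.76  0.78 -0.01  2.13  1.58  1.29  0.92] 62.0 73.5 [-0.8 -0.5 -0.5]
30 [-0.74  0.76 -0.02  2.06  1.45  1.25  1.35] 61.7 74.0 [-0.1 -0.9 -0.8]
15 [-0.72  0.76 -0.03  1.99  1.33  1.26  1.68] 62.2 74.5 [ 0.2  0.3 -0.7]
0 [-0.7   0.79 -0.05  1.93  1.23  1.3   1.99] 61.7 74.9 [ 0.  -0.6 -1.2]
[-0.67  0.68 -0.16  2.28  2.61  1.03  1.77] 78.9583 61.577255773515944
```

View pics/r1.png

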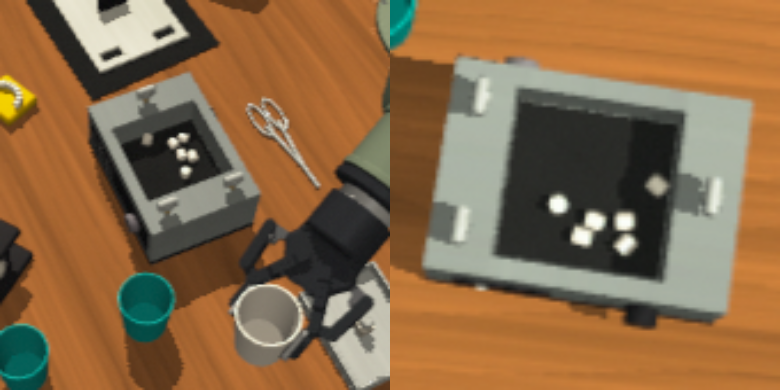

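View pics/r1_wrist.png

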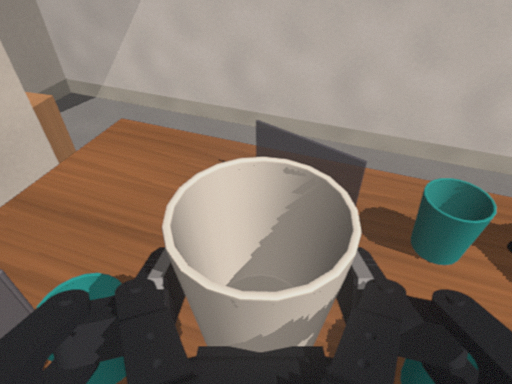

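View pics/r1_scene.png

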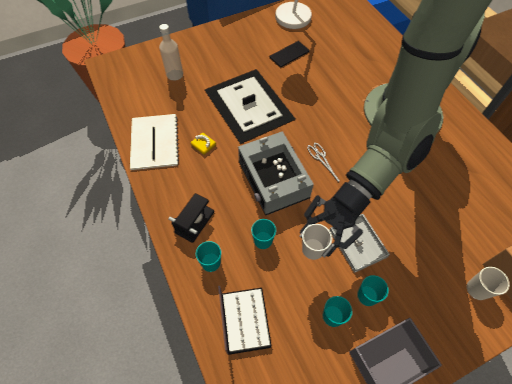

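All six stones lie in the tub and the cup is empty. Now I set the cup down where it stood.

Run:
```python
from tip import *
R=grasp_R(B,np.deg2rad(20),1); p=tcp_from_axispoint([590.3,346.7,HG],R)
movel(p+[0,0,15],R,max_speed=80)
h=movel(p+[0,0,-1.5],R,max_speed=12,guard=5); s=read_state(); print(h,np.round(s["eef_pos"]-p,2),np.round(s["ft_force"],1))
open_gripper(); s=read_state(); print(s["finger_gap"])
movel(p-R[:,2]*65,R,max_speed=50)
movel(p-R[:,2]*65+[0,0,120],R,max_speed=100)
movep([420,150,380],Rdown(0.0)); wait(0.5)
pic("e1"); print(read_state()["time"])
for n in ("scene","top","wrist"):
    c=dict(np.load(f"e1_{n}.npz")); P=cloud(c); z=P[...,2]
    m=(z>71)&(z<80)&(np.hypot(P[...,0]-590,P[...,1]-347)<60)
    if m.sum()>20: print(n,"cup rim",cv2.minEnclosingCircle(P[m][:,:2].astype(np.float32)),"z",np.percentile(z[m],[5,50,95]))
    dd=P[...,:2]-TUB; lx=dd[...,0]*np.cos(TYAW)+dd[...,1]*np.sin(TYAW); ly=-dd[...,0]*np.sin(TYAW)+dd[...,1]*np.cos(TYAW)
    m=(abs(lx)<64)&(abs(ly)<64)&(c["image"].min(-1)>90)&(z<84)
    k,lab,st,cen=cv2.connectedComponentsWithStats(m.astype(np.uint8))
    for i in range(1,k):
        if st[i,4]>4: q=lab==i; print("  ",n,st[i,4],np.round([lx[q].mean(),ly[q].mean(),np.median(z[q])],1))
    m=(np.hypot(P[...,0]-474,P[...,1]+267)<60)&(z>32)&(z<60)
    if m.sum()>5: print(n,"fin",[np.round(x,1) for x in rectfit(P,m)],np.percentile(z[m],90))
    m=(np.hypot(P[...,0]-419,P[...,1]-348)<45)&(z>12)&(z<60); 
    if m.sum()>5: print(n,"casting",np.round(P[m].mean(0),1),np.percentile(z[m],95))
```

```text
True [0.16 0.09 0.51] [-1.6 -0.9  5. ]
85.17054605357596
88.0083
scene cup rim ((591.8146362304688, 346.3307189941406), 34.087127685546875) z [71.38197856 74.09869633 76.6851886 ]
   scene 10 [ 57.7 -56.5  80.1]
   scene 15 [ 12.7 -47.5  50.7]
   scene 35 [-24.5 -29.3  49.6]
   scene 7 [ 56.5 -30.9  82.5]
   scene 41 [-26.6  -3.6  50.7]
   scene 15 [56.5  2.8 81.6]
   scene 19 [-13.6  19.5  49.7]
   scene 6 [-3.  61.6 81.7]
   scene 7 [52.7 57.1 82.6]
scene fin [array([ 476. , -265.4]), array([48.2, 14.3]), np.float64(5.1)] 40.17532197296183
scene casting [424.6 348.7  25.6] 35.51069061462949
top cup rim ((590.4457397460938, 347.77435302734375), 33.79759979248047) z [71.41474388 74.26467866 77.76525006]
   top 14 [60.7 58.  81.2]
   top 5 [62.1 -4.2 81.9]
   top 8 [ 61.5 -18.9  83.2]
   top 5 [ 61.8 -33.8  83.2]
   top 5 [ 59.6 -59.6  83.1]
   top 24 [ 10.5 -48.8  50.4]
   top 23 [-13.5  17.6  50.7]
   top 61 [-27.6  -4.3  49.9]
   top 27 [-18.4 -29.2  51.1]
   top 6 [-18.7 -61.   83.4]
   top 27 [-34.2 -31.6  50.7]
   top 5 [-62.9 -20.5  82.5]
   top 6 [-61.6 -38.6  81.2]
top fin [array([ 473.1, -265.8]), array([47.8, 12.6]), np.float64(1.8)] 41.615297639857225
wrist cup rim ((589.2945556640625, 319.38037109375), 19.061145782470703) z [71.6728037  73.77476362 75.11340411]
   wrist 30 [-40.7  54.2  42.3]
   wrist 43 [-9.  56.3 82.9]
   wrist 31 [27.  55.  42.5]
   wrist 184 [58.4 25.  82.7]
   wrist 9 [-57.8  41.8  83.1]
   wrist 8 [-58.5  26.2  82.8]
   wrist 96 [-13.7  18.7  51.4]
   wrist 5 [-54.6   3.1  41. ]
   wrist 196 [-27.5  -4.6  50.2]
   wrist 9 [-59.6  -3.4  83.8]
   wrist 186 [-26.2 -30.   50.4]
   wrist 5 [-61.8 -28.7  83.4]
   wrist 87 [ 10.5 -48.7  50.5]
   wrist 16 [-58.4 -49.6  83. ]
   wrist 9 [-58.9 -60.7  83.1]
   wrist 8 [-50.3 -61.4  83. ]
   wrist 24 [-34.1 -60.8  83. ]
   wrist 9 [-10.3 -61.1  83.5]
   wrist 11 [  8.5 -62.   83.5]
   wrist 15 [ 22.8 -61.5  83.4]
```

View pics/e1_scene.png

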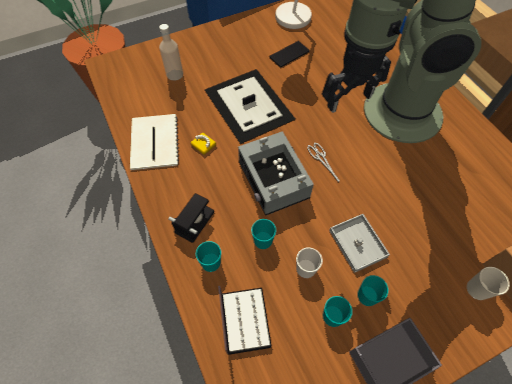

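View pics/e1_top.png

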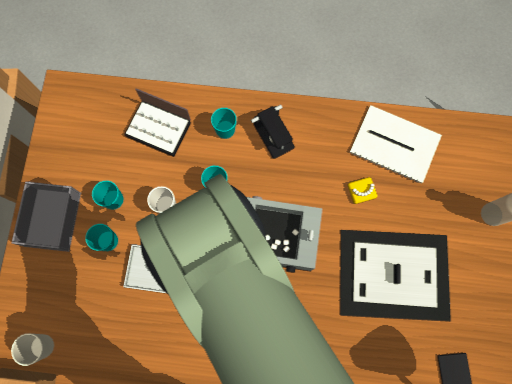

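The last pictures match the goal:
- **Cup:** upright at (590, 347), rim at 74 mm (scene (309,262)).
- **Stones:** six on the tub floor (scene (277,165)).
- **Casting:** standing in the tray.
- **Cover:** flat on the mat.
- **Jaw model:** still at top (363,190).

I hand the job in.

```bash
python3 -c "
from workcell import *
s=read_state();print(s['time'],s['ft_force'],s['finger_gap']);print(finish_job())"
```

```text
88.0083 [ 0.48708006 -0.19362644 -0.81841744] 85.60205026210843
the job is handed in; nothing more can be done
None
```

I finished the whole job and handed it in at about 88 s of the 210 s allowed; no verdict is reported.

- **Screws:** I turned all three thumbscrews to their stops. The wrist camera read about 2.40 rad on each.
- **Cover:** It lies flat on the mat, with its fin measured within about 2 mm of the mat's centre.
- **Casting:** Only one was in the tub. It now stands upright in the tray, top at 35 mm.
- **Stones:** I poured six from the white cup. All six lie on the tub floor, inside the chamber.
- **Cup:** It is empty and stands upright where it was, with its rim at about 74 mm.
- **Jaw model and other cups:** I did not touch the jaw model, which looked unmoved in the last picture, or the turquoise cups.

**Contact during the pour:** At the end of the tip (115°) the wrist showed about 11 N against the tub or a screw, below the 40 N limit. I lifted straight off and the reading went back to zero. Nothing looked disturbed afterwards.

**Check that disagreed:** The last wrist picture gave a cup rim only 19 mm in radius. I put this down to the view cutting off part of the cup. The scene and top cameras agreed on the cup's place and size.

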